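# Clamp a guitar neck block in the drilling jig

### The arm

A 6-joint arm with a two-finger parallel gripper is mounted at the origin on the work surface. World frame = base frame: x ahead of the robot, y to its left, z up, the work surface at z = 0. Lengths are in m, angles in rad, forces in N, time in s.
With the tool pointing down it reaches from about 0.35 to 0.85 m from the base axis. Payload 8.1 kg.
Tool frame: the origin (TCP) lies on the centre line of the jaws, within the pads' length; the fingertips stand 14 mm ahead of it and the grasp point (between the pads) lies 5 mm behind it; z points along the fingers, y is the direction in which the jaws open and shut (so a half turn about z gives the same grasp; the last joint's range is limited). The gripper opens to 93 mm and grips with 3 to 60 N. Pads are 15 mm wide; open, the fingers measure 128 mm over their backs; the gripper's body (75 mm by 188 mm) begins 65 mm behind the grasp point.
Start: joints at [1.139, 0.13, 1.488, -0, 1.523, -0.085], TCP at [0.204, 0.564, 0.233] pointing down, gripper open.
Joint ranges: [-2.96, 2.96], [-0.89, 2.26], [0.02, 2.5], [-1.34, 4.48], [0, 2.73], [-2.66, 2.66]. Speed limits (rad/s): [2.39, 2.39, 2.79, 3.14, 3.14, 3.14].

### API

Orientations are given as a rotation vector (axis times angle).
In Python, from plant import robot gives the robot as it stands.
- The arm moves only by the tool jog_arm, never from a script. Its argument "steps" is a list of rows, each a list of 7 numbers: the closure, from 0 (fully open) to 1 (shut), then the shift along the tool's x, y, z in m, then the turn, a rotation vector about the tool's x, y, z in rad. In form: [[jaw, tx, ty, tz, rx, ry, rz], ...]. A call has 1 to 5 rows; each row is the pose to reach, as a shift and turn from the pose measured when the call began, along the tool's axes at that moment; what a row does not reach only later rows make up. A row lasts 1/8 s, in which the tool goes at most 62.5 mm and 10.7 degrees, less where a joint would pass 70% of its speed; a pose out of reach is approached as far as the arm can. A call with a gripper value outside its range is refused whole. The fingers move at their own pace and stop on an object; "force" is the grip in N (left out, the last holds). Time passes only in rows, so rows that repeat a pose let the fingers close. It gives the time, the measured TCP pose, the force and the opening at its end, in the units of the state.
- robot.read_state(): the state, without advancing time (a new reading comes with each control period).
- robot.read_camera(name): name is "scene" or "top" or "wrist"; returns a dict with "image" (400x640x3 uint8, red, green, blue), "mtx" (3x3 intrinsics, pixels), "extrinsics" (4x4, takes a point from camera to world coordinates); the wrist camera has in their place "tool_from_camera" (4x4, takes a point from camera to tool coordinates, whose origin is the TCP and whose axes are the flange's). Camera axes: x right, y down, z forward; pixel columns grow to the right and rows downward; lengths in m; the calibration is good to about 2 mm. A picture is of the moment at which its call begins: read the wrist's pose just before it. There is no depth.
- robot.close_job(): hands the job in, once; it reports no verdict.
The state is a dict: "t": time; "q": joint angles; "dq": joint speeds; "joint_torque": joint torques, N m; "tool_pos": TCP position; "orientation": TCP orientation; "force": force on the tool from outside, world axes, zero at the start; "wrist_torque": the same for the moment, N m; "opening": finger opening in m.
Only numpy, scipy, OpenCV 4.12 (cv2) and the standard library are available. Lean on these libraries where they do the work, as an engineer would, in place of code of your own. Each camera call takes 0.05 s, during which the arm holds its last target.

### The job

Slide the dark wooden neck block into the aluminium drilling jig, narrow tenon end first, until it bears against the stop hidden inside; then swing the cam lever round behind it until the block is clamped tight, and leave it clamped. The stop is set to a different depth each time, so feel for it and do not force the lever; leave the other things on the bench where they are.

Things in the scene. Friction and masses are not known exactly. Their poses are not given: they have to be found in the camera images.
- neck_block: Loose dark-wood block 110 long (its x), 50 wide (y), 45 high, 0.11 to 0.23 kg, lying flat on the bench on the jig's +y side. The last 25 mm at its +x end is a tenon, 28 wide and full height; the rest is the 50 wide body. Origin: centre of the underside of the whole length (body from x = -55 to +30 mm, tenon from +30 to +55).
- tenon_end (a point): Centre of the tenon's end face: 55 mm along +x from the neck block's origin, 22.5 mm above its underside.
- jig: Fixed aluminium jig. Origin: on the bench, middle of the channel's mouth; x points into the channel, z up. Channel 53 wide between rails 16 thick, 48 high, from x = 0 to 130 mm, open towards -x; the block slides on the bench itself. Before the rails stand low flared guides 15 high, from x = -28 to 0, inside width 53 growing to about 76 mm, outside under 100.
- jig_cover (a point): Middle of the front edge of the jig's cover plate, on its top, 56 mm above the bench, at x = 12 mm of the jig. The 8 mm plate roofs the channel from there to x = 140 mm (two drill bushes on it reach 60 mm), so the block can only be slid in from the mouth.
- jig_stop (a point): Middle of the zone under the cover where the stop may be: x = 96 mm of the jig, on its centre line, 23 mm above the bench. The rubber-faced sprung stop itself meets the tenon end anywhere from x = 90 to 102 mm, hidden and not measured. It yields 6 mm, against 3 N at first touch and 9 N at the end, then is solid; released, it pushes the block back.
- cam_lever (a joint): Angle of the steel cam lever about its upright pivot, rad: 0 = open, grows clockwise seen from above, at most 2.15; starts at 0 to 0.35. Stiff hinge (0.6 N m friction, 4 to 5 N at the post), stays where left. Bites the block's rear at about 1.65 to 1.9 depending on the stop; within the next 0.1 the effort at the post rises to about 8 N, then it goes solid: stop there.
- cam_pivot (a point): On the lever's pivot axis, 46 mm above the bench, at x = -21, y = -83 mm of the jig.
- cam_post (a point): Upright black grip post at the end of the lever's handle, 18 mm in diameter, from 26 to 90 mm above the bench; this point is on its axis 60 mm above the bench, 120 mm from the pivot axis. The handle bar to the post is 14 mm wide and lies 26 to 38 mm above the bench. At joint 0 the handle points 5 degrees to the right of the jig's +x (seen from above).
- cam_nose (a point): Upright steel nose of the cam lever, 20 mm in diameter, 22 to 44 mm above the bench; this point is on its axis, 60 mm from the pivot axis, 160 degrees round from the handle. It swings in behind the block and catches its rear face only if the block is within about 25 mm of the stop; else it may run against the block's side.
- sanding_block: Bystander: light wood sanding block with a cork face, 110 x 60 x 30 mm, origin under its centre.
- glue_bottle: Bystander: white bottle 60 mm in diameter, 160 high, origin under its centre.
- wax_tin: Bystander: steel tin 80 mm in diameter, 60 high, origin under its centre.
- screwdriver: Bystander: screwdriver lying on the bench, origin under its middle.
- brace_stock: Bystander: light wood strip 160 x 30 x 22 mm, origin under its centre.
- brush: Bystander: brush lying on the bench, origin under its middle.

How it is judged:
By the outcome, as a careful person would: the job done as asked, in the order asked, and still so for the second after the job is handed in, with the robot touching nothing.
It also fails if it takes over 72 s, if anything falls off the work surface, if the arm or the gripper's body presses on something with over 40 N, if the wrist force passes 120 N, or if a joint passes its speed limit or range.

## Working session

There is one attempt and no reset: what is moved stays moved. The work goes in short steps, Python scripts to look and compute and a tool call to move; the robot and the scene stay as the last step left them, time stands still between calls to the robot, and variables do not carry over. Pictures are saved under pics/ and viewed, and the job is handed in when it is done.

Besides the shell and the picture viewer there is one more tool, called as a command line: name --pt "numbers of a row" for each row, then --argument value for the rest. jog_arm: Moves the arm, as the interface text tells. Its arguments: {"type":"object","properties":{"steps":{"type":"array"},"force":{"type":"number"}},"required":["steps"]}

```bash
mkdir -p pics; python3 - <<'E'
from plant import robot
import cv2,numpy as np
s=robot.read_state();print({k:np.round(v,3).tolist() for k,v in s.items()})
for n in ["scene","top"]:
    c=robot.read_camera(n);cv2.imwrite(f"pics/{n}0.png",c["image"][:,:,::-1]);print(n,np.round(c["mtx"],1).tolist(),np.round(c["extrinsics"],4).tolist())
E
```

```text
{'t': 0.0, 'q': [1.139, 0.131, 1.489, -0.0, 1.523, -0.085], 'dq': [0.001, -0.0, -0.001, 0.001, -0.001, 0.001], 'joint_torque': [0.0, -55.986, -49.176, 0.077, 0.036, -0.0], 'tool_pos': [0.204, 0.564, 0.232], 'orientation': [-0.542, -3.094, 0.003], 'force': [-0.019, 0.241, 0.073], 'wrist_torque': [-0.024, 0.002, 0.037], 'opening': 0.093}
scene [[403.7, 0.0, 313.8], [0.0, 403.7, 198.6], [0.0, 0.0, 1.0]] [[-0.5702, 0.4915, -0.6583, 1.3252], [0.8215, 0.3362, -0.4606, 0.5153], [-0.0051, -0.8034, -0.5954, 0.7247], [0.0, 0.0, 0.0, 1.0]]
top [[366.6, 0.0, 319.2], [0.0, 366.6, 196.0], [0.0, 0.0, 1.0]] [[0.0045, -0.9956, 0.0941, 0.5278], [-1.0, -0.0039, 0.0061, 0.025], [-0.0057, -0.0941, -0.9955, 1.0151], [0.0, 0.0, 0.0, 1.0]]
```

View pics/top0.png

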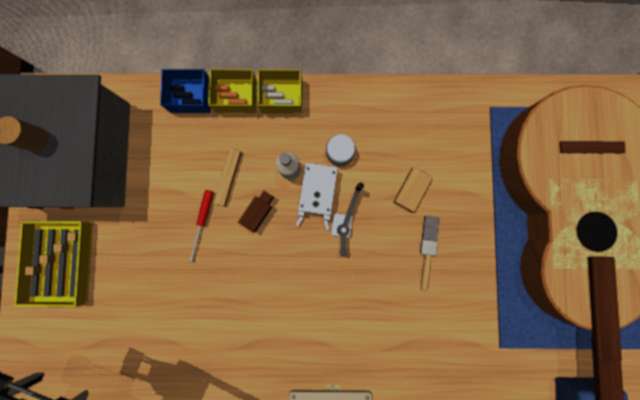

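View pics/scene0.png

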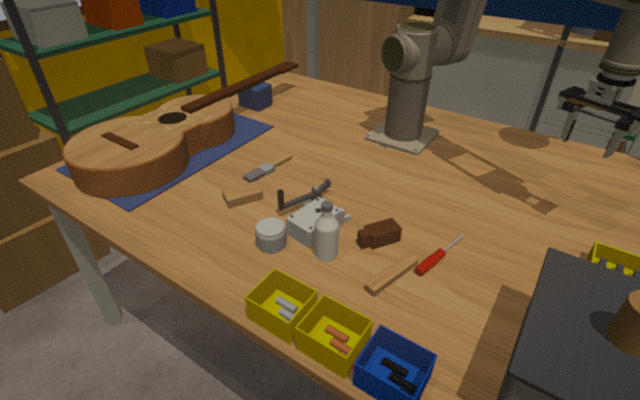

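```bash
python3 - <<'E'
import cv2
a=cv2.imread("pics/top0.png")[140:280,180:380]
cv2.imwrite("pics/top0z.png",cv2.resize(a,None,fx=4,fy=4,interpolation=cv2.INTER_CUBIC))
a=cv2.imread("pics/scene0.png")[160:290,240:440]
cv2.imwrite("pics/scene0z.png",cv2.resize(a,None,fx=4,fy=4,interpolation=cv2.INTER_CUBIC))
E
```

```text
(no output)
```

View pics/top0z.png

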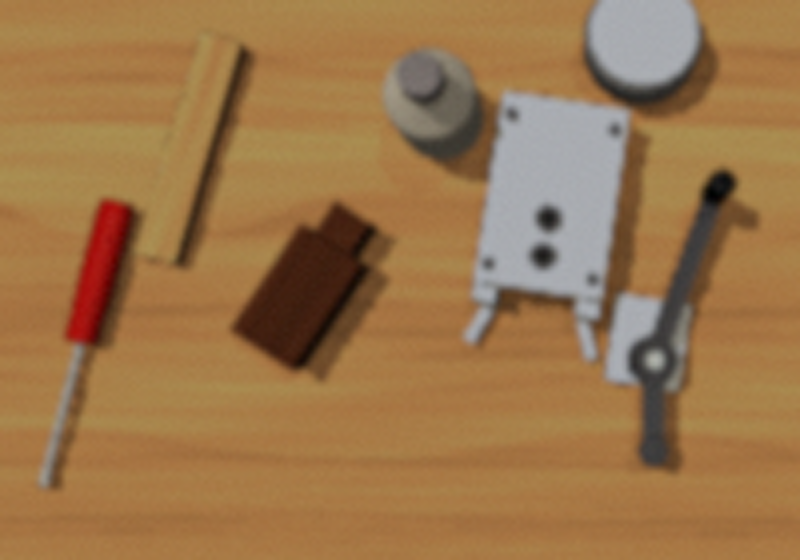

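View pics/scene0z.png

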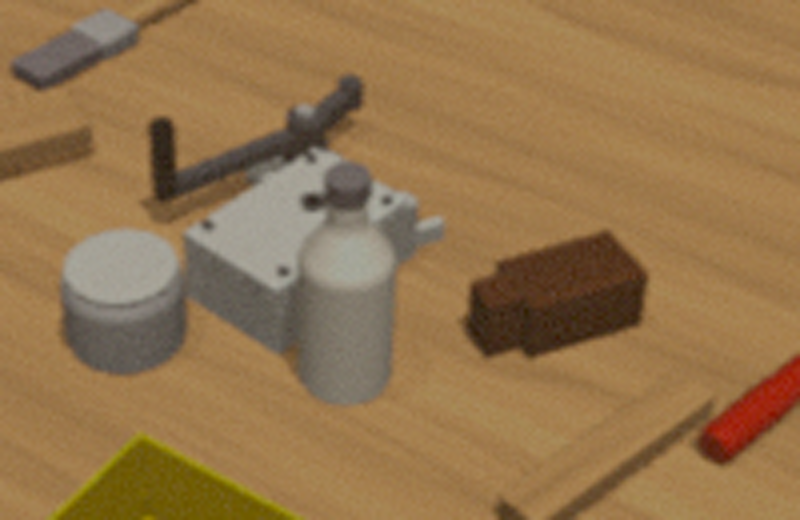

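```bash
cat > h.py <<'E'
import numpy as np,cv2
from scipy.spatial.transform import Rotation as R
def ray(px,K,T,z):
    d=T[:3,:3]@np.linalg.solve(K,[px[0],px[1],1.]);o=T[:3,3]
    return o+d*(z-o[2])/d[2]
def proj(p,K,T):
    c=np.linalg.inv(T)@np.r_[p,1];u=K@c[:3];return u[:2]/u[2]
def toolT(s):
    T=np.eye(4);T[:3,:3]=R.from_rotvec(s["orientation"]).as_matrix();T[:3,3]=s["tool_pos"];return T
def wrist(robot,name):
    s=robot.read_state();c=robot.read_camera("wrist")
    T=toolT(s)@c["tool_from_camera"]
    cv2.imwrite(f"pics/{name}.png",c["image"][:,:,::-1]);np.savez(f"{name}.npz",K=c["mtx"],T=T)
    return s,c["mtx"],T
E
python3 - <<'E'
from h import *
from plant import robot
c=robot.read_camera("top");K,T=c["mtx"],c["extrinsics"]
z=lambda u,v,h:np.round(ray((180+(u-1.5)/4,140+(v-1.5)/4),K,T,h),4)
for n,p in dict(cov=[(505,92,.056),(630,112,.056),(603,297,.056),(477,280,.056)],blk=[(233,327,.045),(297,368,.045),(363,270,.045),(305,226,.045),(334,204,.045),(376,232,.045)],piv=[(652,360,.05)],post=[(719,184,.09)],nose=[(654,450,.044)],bot=[(430,100,.06)],guide=[(472,340,.015),(590,358,.015)]).items():
    for q in p: print(n,z(*q))
s=robot.read_state();print(toolT(s).round(3))
w=robot.read_camera("wrist");print(w["mtx"],w["tool_from_camera"].round(4))
E
```

```text
cov [0.7073 0.0667 0.056 ]
cov [ 0.6942 -0.0161  0.056 ]
cov [0.5717 0.0015 0.056 ]
cov [0.5825 0.0841 0.056 ]
blk [0.5514 0.2458 0.045 ]
blk [0.5246 0.2029 0.045 ]
blk [0.5895 0.1604 0.045 ]
blk [0.6186 0.1995 0.045 ]
blk [0.6334 0.1805 0.045 ]
blk [0.6148 0.1522 0.045 ]
piv [ 0.5309 -0.0308  0.05  ]
post [ 0.6422 -0.0712  0.09  ]
nose [ 0.4721 -0.0324  0.044 ]
bot [0.7011 0.116  0.06  ]
guide [0.544  0.0896 0.015 ]
guide [0.5321 0.0093 0.015 ]
[[-0.94   0.34  -0.001  0.204]
 [ 0.34   0.94  -0.001  0.564]
 [ 0.    -0.001 -1.     0.232]
 [ 0.     0.     0.     1.   ]]
[[340.75970005   0.         323.88651783]
 [  0.         340.75970005 202.38791734]
 [  0.           0.           1.        ]] [[-4.000e-04 -9.698e-01 -2.440e-01  6.690e-02]
 [ 1.000e+00 -6.000e-04  6.000e-04 -3.000e-04]
 [-8.000e-04 -2.440e-01  9.698e-01 -1.520e-01]
 [ 0.000e+00  0.000e+00  0.000e+00  1.000e+00]]
```

jog_arm --pt "0 -0.461 -0.316 0 0 0 0.25" --pt "0 -0.461 -0.316 0 0 0 0.25" --pt "0 -0.461 -0.316 0 0 0 0.25" --pt "0 -0.461 -0.316 0 0 0 0.25" --pt "0 -0.461 -0.316 0 0 0 0.25"

```text
t: 0.82
tool_pos: [0.3869, 0.3087, 0.2325]
orientation: [0.923, 3.003, -0.001]
force: [0.4, 0.2, 0.6]
opening: 0.0928
```

jog_arm --pt "0 -0.23 -0.084 0 0 0 0" --pt "0 -0.23 -0.084 0 0 0 0" --pt "0 -0.23 -0.084 0 0 0 0" --pt "0 -0.23 -0.084 0 0 0 0" --pt "0 -0.23 -0.084 0 0 0 0"

```text
t: 1.45
tool_pos: [0.5315, 0.1063, 0.2322]
orientation: [0.931, 3.0, -0.003]
force: [0.3, 0.8, 0.1]
opening: 0.0929
```

```bash
python3 - <<'E'
from h import *
from plant import robot
s,K,T=wrist(robot,"w1");print(s["t"],s["tool_pos"],abs(s["dq"]).max())
E
```

```text
1.45 [0.53149974 0.106303   0.23215016] 0.07094639238663851
```

View pics/w1.png

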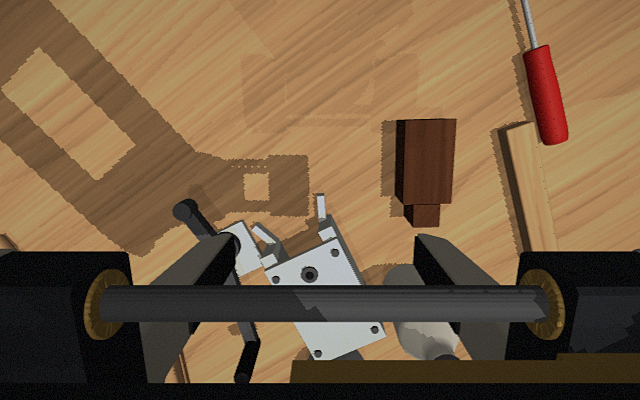

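The wrist view shows the block at about (428,165), tenon downwards at (425,216). The jig cover lies at (320,300), the guide tips at (258,228) and (321,198), and the cam pivot at (238,245). I'll zoom in to measure.

```bash
python3 - <<'E'
import cv2
a=cv2.imread("pics/w1.png")
cv2.imwrite("pics/w1a.png",cv2.resize(a[105:240,380:480],None,fx=4,fy=4,interpolation=cv2.INTER_CUBIC))
cv2.imwrite("pics/w1b.png",cv2.resize(a[185:370,210:400],None,fx=3,fy=3,interpolation=cv2.INTER_CUBIC))
E
```

```text
(no output)
```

View pics/w1a.png

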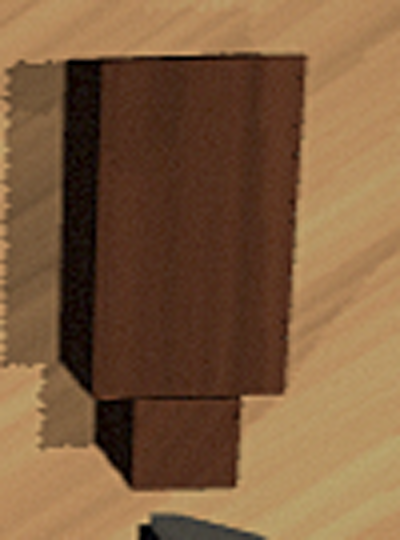

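View pics/w1b.png

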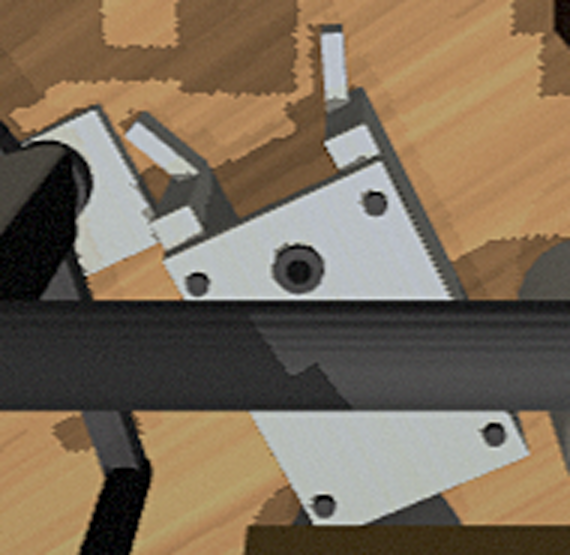

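```bash
python3 - <<'E'
from h import *
d=np.load("w1.npz");K,T=d["K"],d["T"]
a=lambda u,v,h:ray((380+(u-1.5)/4,105+(v-1.5)/4),K,T,h)
b=lambda u,v,h:ray((210+(u-1)/3,185+(v-1)/3),K,T,h)
P=[a(u,v,.045) for u,v in[(103,60),(305,58),(284,394),(95,396),(133,489),(237,486)]]
for p in P:print(p.round(4))
r=(P[0]+P[1])/2;f=(P[2]+P[3])/2;t=(P[4]+P[5])/2
for q in(f,t):print("blk",np.degrees(np.arctan2(*(q-r)[1::-1])),np.linalg.norm(q-r))
print("side angs",[np.degrees(np.arctan2(*(x-y)[1::-1])) for x,y in((P[3],P[0]),(P[2],P[1]))],np.linalg.norm(P[0]-P[1]),"rear mid",r,"tenon",t,"mid",(r+t)/2)
C=[b(u,v,.056) for u,v in[(165,258),(382,160),(528,455)]]
for p in C:print("cov",p.round(4))
e=C[1]-C[0];h=np.degrees(np.arctan2(e[1],e[0]))-90;s=C[2]-C[1];print("heads",h,np.degrees(np.arctan2(s[1],s[0])),np.linalg.norm(e),np.linalg.norm(s))
m=(C[0]+C[1])/2;h=np.radians(np.degrees(np.arctan2(s[1],s[0])));print("origin",m-.012*np.array([np.cos(h),np.sin(h),0]))
for u,v in[(330,28),(135,122)]:print("guide",b(u,v,.015))
E
```

```text
[0.5232 0.2072 0.045 ]
[0.5505 0.2477 0.045 ]
[0.6209 0.2023 0.045 ]
[0.5939 0.1621 0.045 ]
[0.621  0.1572 0.045 ]
[0.6357 0.18   0.045 ]
blk -32.65613107235848 0.08383992663455092
blk -32.72504311590031 0.10877920852239016
side angs [np.float64(-32.55288786710915), np.float64(-32.75947357563897)] 0.048766961771896634 rear mid [0.53683592 0.22743281 0.045     ] tenon [0.6283491  0.16862589 0.045     ] mid [0.58259251 0.19802935 0.045     ]
cov [0.57   0.0043 0.056 ]
cov [0.5828 0.0869 0.056 ]
cov [0.7083 0.067  0.056 ]
heads -8.816849804459906 -9.009589501289515 0.08357016813183721 0.12713312160760212
origin [0.56452556 0.04750203 0.056     ]
guide [0.54227457 0.09279673 0.015     ]
guide [0.53046386 0.01113908 0.015     ]
```

jog_arm --pt "0.22 0.056 0.103 0.04 0 0 -0.03" --pt "0.22 0.056 0.103 0.09 0 0 -0.03" --pt "0.22 0.056 0.103 0.13 0 0 -0.03" --pt "0.22 0.056 0.103 0.13 0 0 -0.03"

```text
t: 2.0
tool_pos: [0.5367, 0.2259, 0.096]
orientation: [-0.875, -3.006, 0.011]
force: [0.2, -0.0, 0.4]
opening: 0.0727
```

```bash
python3 - <<'E'
from h import *
from plant import robot
s,K,T=wrist(robot,"w2");t=toolT(s);print(s["t"],s["tool_pos"],s["opening"],t.round(3))
g=np.array([.5439,.2229,.034]);print("local",(t[:3,:3].T@(g-t[:3,3])).round(4),np.degrees(np.arctan2(t[1,0],t[0,0])))
E
```

```text
2.0 [0.53669728 0.2258668  0.09604663] 0.07268123854462369 [[-0.844  0.537 -0.012  0.537]
 [ 0.537  0.844 -0.004  0.226]
 [ 0.008 -0.01  -1.     0.096]
 [ 0.     0.     0.     1.   ]]
local [-0.0082  0.002   0.062 ] 147.53908996031691
```

View pics/w2.png

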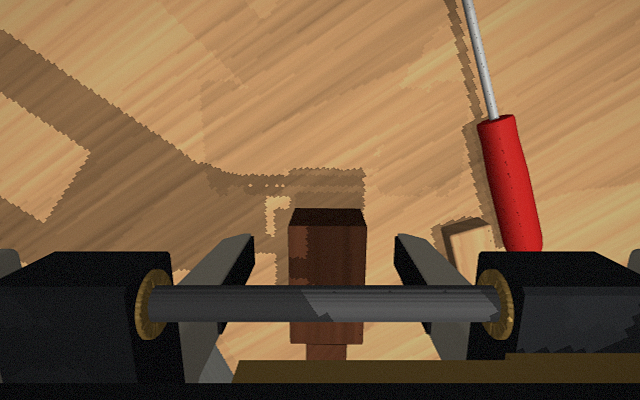

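The block top (x 288–366, rear edge at row 224) is centred between the fingertips (254 and 395). I'll go down now.

jog_arm --pt "0.22 -0.008 0.002 0.03 0 0 0" --pt "0.22 -0.008 0.002 0.06 0.006 0.009 0" --pt "0.22 -0.008 0.002 0.062 0.006 0.009 0" --pt "0.22 -0.008 0.002 0.062 0.006 0.009 0"

```text
t: 2.55
tool_pos: [0.5484, 0.2232, 0.0407]
orientation: [-0.876, -3.003, 0.009]
force: [-0.6, -0.5, 0.5]
opening: 0.0725
```

```bash
python3 - <<'E'
from h import *
from plant import robot
s=robot.read_state();t=toolT(s);print(s["t"],s["tool_pos"],s["force"],s["opening"],t.round(3))
E
```

```text
2.55 [0.54835054 0.22316615 0.04067181] [-0.58829177 -0.5177751   0.53119046] 0.07250604179134891 [[-0.843  0.538 -0.014  0.548]
 [ 0.538  0.843 -0.002  0.223]
 [ 0.011 -0.009 -1.     0.041]
 [ 0.     0.     0.     1.   ]]
```

jog_arm --pt "0.22 0.003 -0.002 0.007 -0.009 -0.011 0" --pt "0.22 0.003 -0.002 0.007 -0.009 -0.011 0"

```text
t: 2.8
tool_pos: [0.5446, 0.2232, 0.0346]
orientation: [0.879, 3.015, 0.001]
force: [1.0, -0.2, -0.3]
opening: 0.0728
```

jog_arm --pt "0.6 0 0 0 0 0 0" --pt "0.6 0 0 0 0 0 0" --pt "0.6 0 0 0 0 0 0" --pt "0.6 0 0 0 0 0 0" --force 30

```text
t: 3.3
tool_pos: [0.5447, 0.2233, 0.0348]
orientation: [0.879, 3.015, 0.001]
force: [-0.7, -1.0, 2.2]
opening: 0.0502
```

```bash
python3 - <<'E'
from h import *
from plant import robot
s=robot.read_state();t=toolT(s);print(s["t"],s["tool_pos"],s["force"],s["wrist_torque"],s["opening"],t.round(3),np.degrees(np.arctan2(t[1,0],t[0,0])))
E
```

```text
3.3 [0.54474747 0.22325407 0.03475678] [-0.71514833 -1.01717255  2.21363523] [-0.08217246  0.20114656 -0.02242294] 0.0502305277336999 [[-0.843  0.537  0.002  0.545]
 [ 0.537  0.843  0.     0.223]
 [-0.001  0.001 -1.     0.035]
 [ 0.     0.     0.     1.   ]] 147.48684024756056
```

jog_arm --pt "0.6 0 0 -0.006 0 0 0" --pt "0.6 0.03 -0.03 -0.006 0 0 -0.08" --pt "0.6 0.06 -0.058 -0.006 0 0 -0.16" --pt "0.6 0.085 -0.081 -0.006 0 0 -0.22" --pt "0.6 0.085 -0.081 -0.006 0 0 -0.22"

```text
t: 3.92
tool_pos: [0.427, 0.2001, 0.0398]
orientation: [-0.541, -3.094, 0.001]
force: [0.0, 0.2, -1.3]
opening: 0.0498
```

```bash
cat >> h.py <<'E'
JO=np.array([.5645,.0475]);JH=np.radians(-8.9)
def rep(robot,tgt=None,yaw=None):
    s=robot.read_state();t=toolT(s);c,n=np.cos(JH),np.sin(JH);d=s["tool_pos"][:2]-JO
    print("t",round(s["t"],2),"pos",s["tool_pos"].round(4),"jig",(c*d[0]+n*d[1]).round(4),(-n*d[0]+c*d[1]).round(4),"yaw",np.degrees(np.arctan2(t[1,0],t[0,0])).round(2),"z",t[:3,2].round(4),"F",s["force"].round(2),"open",s["opening"].round(4))
    f=s["force"];print("F jig",(c*f[0]+n*f[1]).round(2),(-n*f[0]+c*f[1]).round(2),"M",s["wrist_torque"].round(2))
    if tgt is not None:
        p=np.r_[JO+np.array([c*tgt[0]-n*tgt[1],n*tgt[0]+c*tgt[1]]),tgt[2]]
        y=np.radians(yaw);D=np.array([[np.cos(y),np.sin(y),0],[np.sin(y),-np.cos(y),0],[0,0,-1]])
        print("row",(t[:3,:3].T@(p-t[:3,3])).round(4),R.from_matrix(t[:3,:3].T@D).as_rotvec().round(3))
E
python3 - <<'E'
from h import *
from plant import robot
rep(robot,(-.155,0,.041),171.1)
E
```

```text
Traceback (most recent call last):
  File "h.py", line 18, in rep
    print("t",round(s["t"],2),"pos",s["tool_pos"].round(4),"jig",(c*d[0]+n*d[1]).round(4),(-n*d[0]+c*d[1]).round(4),"yaw",np.degrees(np.arctan2(t[1,0],t[0,0])).round(2),"z",t[:3,2].round(4),"F",s["force"].round(2),"open",s["opening"].round(4))
                                                                                                                                                                                                                             ^^^^^^^^^^^^^^^^^^
AttributeError: 'float' object has no attribute 'round'
```

```bash
sed -i 's/s\["opening"\].round(4)/round(s["opening"],4)/' h.py
python3 - <<'E'
from h import *
from plant import robot
rep(robot,(-.155,0,.041),171.1)
E
```

```text
t 3.92 pos [0.427  0.2001 0.0398] jig -0.1595 0.1295 yaw 160.15 z [-8.e-04 -3.e-04 -1.e+00] F [ 0.03  0.15 -1.28] open 0.0498
F jig 0.0 0.15 M [0.03 0.05 0.04]
row [-0.029  -0.1263 -0.0011] [-0.001 -0.001 -0.191]
```

jog_arm --pt "0.6 -0.01 -0.045 -0.001 0 0 -0.07" --pt "0.6 -0.02 -0.09 -0.001 0 0 -0.14" --pt "0.6 -0.029 -0.126 -0.001 0 0 -0.191" --pt "0.6 -0.029 -0.126 0 0 0 -0.191" --pt "0.6 -0.029 -0.126 0 0 0 -0.191"

```text
t: 4.55
tool_pos: [0.4124, 0.072, 0.0403]
orientation: [0.247, 3.132, 0.0]
force: [0.0, -0.5, -1.7]
opening: 0.0499
```

```bash
python3 - <<'E'
from h import *
from plant import robot
rep(robot,(-.09,0,.036),171.1)
c=robot.read_camera("top");cv2.imwrite("pics/top1.png",cv2.resize(c["image"][140:280,220:400,::-1],None,fx=4,fy=4,interpolation=cv2.INTER_CUBIC))
wrist(robot,"w3")
E
```

```text
t 4.55 pos [0.4124 0.072  0.0403] jig -0.1541 0.0007 yaw 170.98 z [ 2.e-04  0.e+00 -1.e+00] F [ 0.04 -0.5  -1.74] open 0.0499
F jig 0.12 -0.48 M [ 0.05  0.01 -0.03]
row [-0.0641 -0.0005  0.0043] [ 0.     0.    -0.002]
```

View pics/top1.png

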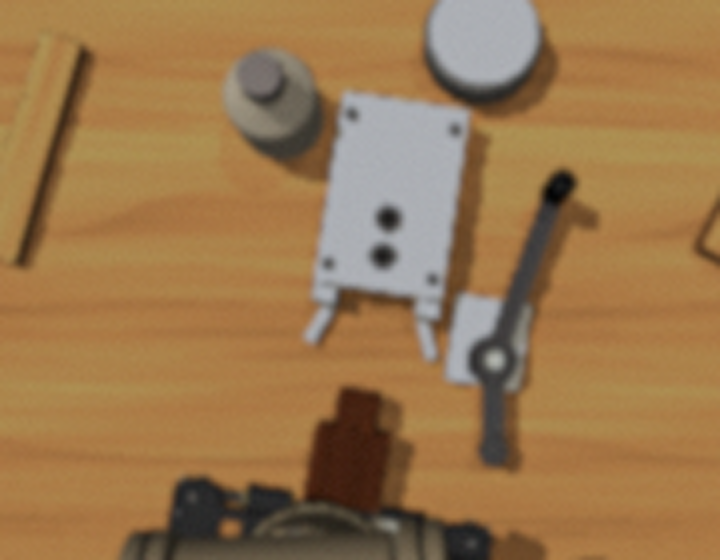

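View pics/w3.png

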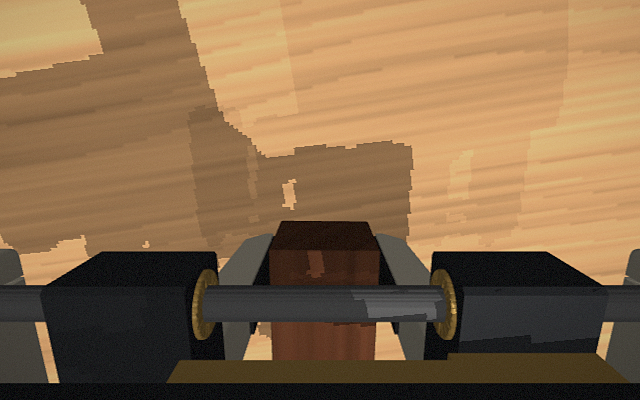

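Block and jig axes agree to about 2 mm in the top view: tenon at (362,392), guide tips at (305,340) and (435,358). I'll insert it now.

jog_arm --pt "0.6 -0.02 0 0.004 0 0 0" --pt "0.6 -0.04 0 0.005 0 0 0" --pt "0.6 -0.06 0 0.005 0 0 0" --pt "0.6 -0.064 0 0.005 0 0 0"

```text
t: 5.15
tool_pos: [0.4763, 0.0634, 0.0352]
orientation: [0.243, 3.132, 0.0]
force: [-0.5, 0.6, -2.0]
opening: 0.0498
```

```bash
python3 - <<'E'
from h import *
from plant import robot
rep(robot,(-.06,0,.0355),171.1)
E
```

```text
t 5.15 pos [0.4763 0.0634 0.0352] jig -0.0896 0.0021 yaw 171.14 z [ 1.e-04  1.e-04 -1.e+00] F [-0.51  0.63 -1.95] open 0.0498
F jig -0.6 0.54 M [ 0.05  0.12 -0.  ]
row [-0.0296 -0.0021 -0.0003] [0.    0.    0.001]
```

jog_arm --pt "0.6 -0.008 -0.002 0 0 0 0" --pt "0.6 -0.016 -0.002 0 0 0 0" --pt "0.6 -0.024 -0.002 0 0 0 0"

```text
t: 5.52
tool_pos: [0.5, 0.0578, 0.0352]
orientation: [0.243, 3.132, 0.0]
force: [0.8, -0.0, -1.7]
opening: 0.0498
```

```bash
python3 - <<'E'
from h import *
from plant import robot
rep(robot,(-.06,0,.0355),171.1)
c=robot.read_camera("top");cv2.imwrite("pics/top2.png",cv2.resize(c["image"][170:260,250:370,::-1],None,fx=6,fy=6,interpolation=cv2.INTER_CUBIC))
c=robot.read_camera("scene");cv2.imwrite("pics/sc2.png",cv2.resize(c["image"][150:270,240:400,::-1],None,fx=5,fy=5,interpolation=cv2.INTER_CUBIC))
E
```

```text
t 5.53 pos [0.5    0.0578 0.0352] jig -0.0653 0.0002 yaw 171.14 z [ 1.e-04  0.e+00 -1.e+00] F [ 0.78 -0.01 -1.75] open 0.0498
F jig 0.77 0.11 M [ 0.04  0.07 -0.02]
row [-0.0053 -0.0002 -0.0003] [0.    0.    0.001]
```

View pics/top2.png

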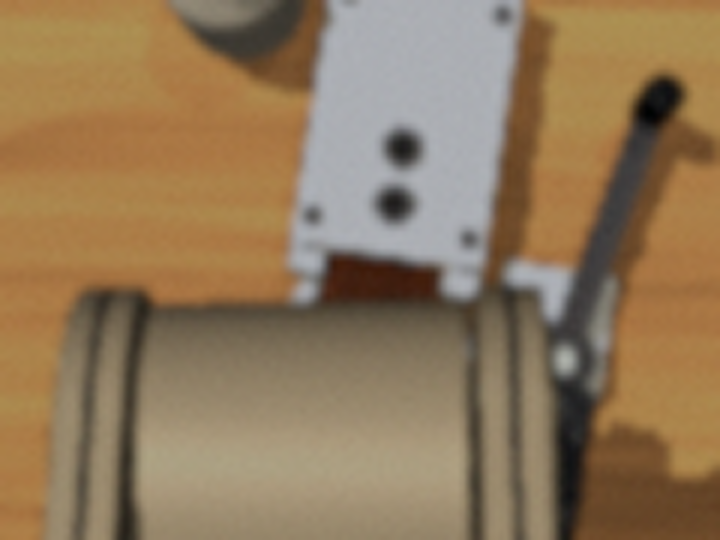

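View pics/sc2.png

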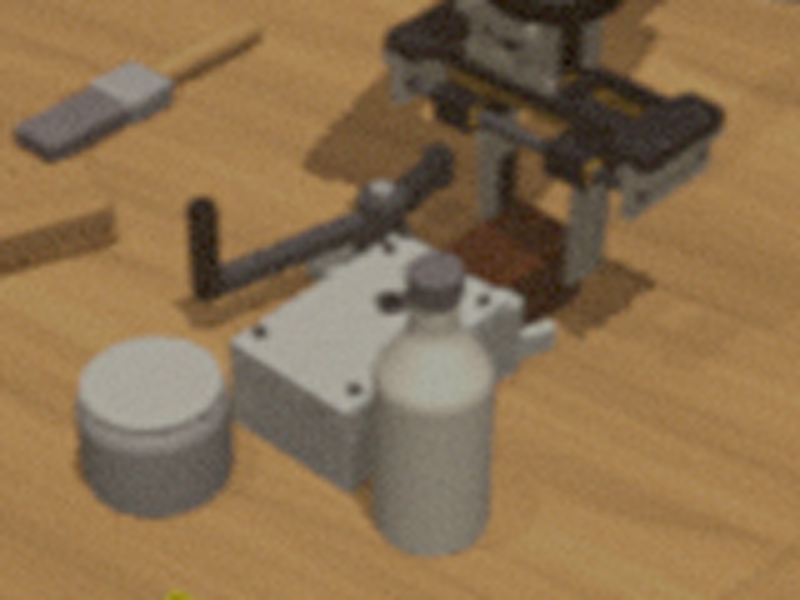

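Body's shoulder is inside the rails (block visible between the rails at (380,280)). Pushing on.

jog_arm --pt "0.6 -0.01 0 0 0 0 0" --pt "0.6 -0.02 0 0 0 0 0" --pt "0.6 -0.03 0 0 0 0 0" --pt "0.6 -0.04 0 0 0 0 0"

```text
t: 6.12
tool_pos: [0.5408, 0.0513, 0.0355]
orientation: [0.243, 3.131, 0.0]
force: [-0.9, -0.2, -1.0]
opening: 0.0495
```

```bash
python3 - <<'E'
from h import *
from plant import robot
rep(robot,(-.015,0,.0355),171.1)
E
```

```text
t 6.12 pos [0.5408 0.0513 0.0355] jig -0.024 0.0001 yaw 171.12 z [ 9.e-04 -0.e+00 -1.e+00] F [-0.89 -0.16 -1.  ] open 0.0495
F jig -0.85 -0.3 M [-0.    0.05  0.03]
row [-0.009  -0.0001 -0.    ] [0.    0.001 0.   ]
```

jog_arm --pt "0.6 -0.004 0 0 0 0 0" --pt "0.6 -0.007 0 0 0 0 0" --pt "0.6 -0.007 0 0 0 0 0"

```text
t: 6.5
tool_pos: [0.5477, 0.0502, 0.0353]
orientation: [0.243, 3.132, 0.0]
force: [-0.6, 0.3, -1.4]
opening: 0.0497
```

jog_arm --pt "0.25 0 0 0 0 0 0" --pt "0.25 0 0 0 0 0 0" --pt "0.25 0.02 0 0 0 0 0" --pt "0.25 0.04 0 0 0 0 0" --pt "0.25 0.045 0 0 0 0 0"

```text
t: 7.12
tool_pos: [0.5024, 0.0573, 0.0353]
orientation: [0.243, 3.132, 0.0]
force: [0.0, -0.3, 0.5]
opening: 0.0696
```

```bash
python3 - <<'E'
from h import *
from plant import robot
rep(robot,(-.055,0,.026),171.1)
wrist(robot,"w4")
E
```

```text
t 7.12 pos [0.5024 0.0573 0.0353] jig -0.0629 0.0001 yaw 171.14 z [ 2.e-04  0.e+00 -1.e+00] F [ 0.02 -0.29  0.54] open 0.0696
F jig 0.07 -0.28 M [-0.02 -0.02  0.04]
row [-0.0079 -0.0001  0.0093] [0.    0.    0.001]
```

View pics/w4.png

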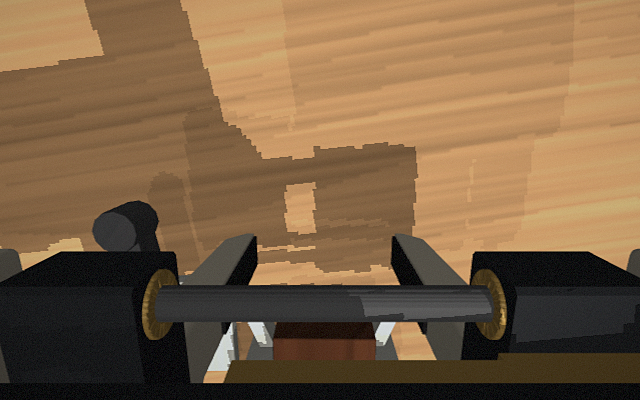

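The block stayed in the channel: its rear edge shows at row ~340, columns 273–376. Next I'll close the jaws, lower, and push from behind.

jog_arm --pt "1 0 0 0.009 0 0 0" --pt "1 0 0 0.009 0 0 0" --pt "1 0 0 0.009 0 0 0" --pt "1 0 0 0.009 0 0 0" --pt "1 0 0 0.009 0 0 0"

```text
t: 7.8
tool_pos: [0.5028, 0.0573, 0.0265]
orientation: [0.243, 3.131, 0.0]
force: [0.3, -0.1, 0.4]
opening: 0.0246
```

jog_arm --pt "1 -0.007 0 0 0 0 0" --pt "1 -0.014 0 0 0 0 0" --pt "1 -0.02 0 0 0 0 0" --pt "1 -0.024 0 0 0 0 0" --pt "1 -0.026 0 0 0 0 0"

```text
t: 8.43
tool_pos: [0.5287, 0.0532, 0.0264]
orientation: [0.243, 3.132, 0.0]
force: [-0.3, 0.0, 1.5]
opening: 0.0005
```

```bash
python3 - <<'E'
from h import *
from plant import robot
rep(robot,(-.03,0,.026),171.1)
E
```

```text
t 8.43 pos [0.5287 0.0532 0.0264] jig -0.0363 0.0001 yaw 171.13 z [ 6.e-04  0.e+00 -1.e+00] F [-0.29  0.02  1.5 ] open 0.0005
F jig -0.29 -0.03 M [-0.02 -0.01  0.02]
row [-0.0063 -0.0001  0.0004] [0.    0.001 0.   ]
```

jog_arm --pt "1 -0.002 0 0 0 0 0" --pt "1 -0.004 0 0 0 0 0" --pt "1 -0.006 0 0 0 0 0"

```text
t: 8.8
tool_pos: [0.5346, 0.0523, 0.0263]
orientation: [0.243, 3.132, 0.0]
force: [-0.5, 0.2, -0.8]
opening: 0.0009
```

jog_arm --pt "1 -0.001 0 0 0 0 0" --pt "1 -0.002 0 0 0 0 0" --pt "1 -0.003 0 0 0 0 0"

```text
t: 9.18
tool_pos: [0.5376, 0.0519, 0.0264]
orientation: [0.243, 3.132, 0.0]
force: [-0.7, 1.4, 0.5]
opening: 0.0004
```

jog_arm --pt "1 -0.001 0 0 0 0 0" --pt "1 -0.002 0 0 0 0 0" --pt "1 -0.003 0 0 0 0 0"

```text
t: 9.55
tool_pos: [0.5406, 0.0514, 0.0263]
orientation: [0.243, 3.132, 0.0]
force: [-0.5, -0.1, -0.4]
opening: 0.0001
```

jog_arm --pt "1 -0.001 0 0 0 0 0" --pt "1 -0.002 0 0 0 0 0" --pt "1 -0.003 0 0 0 0 0"

```text
t: 9.93
tool_pos: [0.5432, 0.051, 0.0263]
orientation: [-0.243, -3.132, -0.0]
force: [-6.9, 0.6, 5.4]
opening: 0.0003
```

jog_arm --pt "1 -0.001 0 0 0 0 0" --pt "1 -0.002 0 0 0 0 0" --pt "1 -0.003 0 0 0 0 0"

```text
t: 10.3
tool_pos: [0.5446, 0.0508, 0.0263]
orientation: [-0.242, -3.128, -0.0]
force: [-11.9, 1.4, 10.8]
opening: 0.0003
```

```bash
python3 - <<'E'
from h import *
from plant import robot
rep(robot,(-.03,0,.026),171.1)
wrist(robot,"w5")
E
```

```text
t 10.3 pos [0.5446 0.0508 0.0263] jig -0.0202 0.0002 yaw 171.15 z [-4.3e-03  5.0e-04 -1.0e+00] F [-11.87   1.45  10.76] open 0.0003
F jig -11.95 -0.41 M [ 0.19  1.76 -0.02]
row [ 0.0098 -0.0002  0.0003] [-0.    -0.004  0.001]
```

View pics/w5.png

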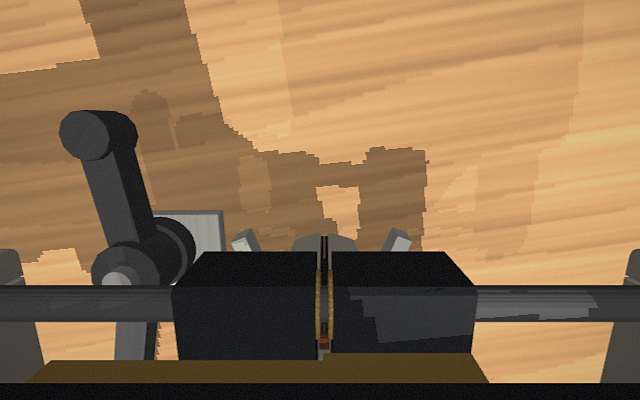

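jog_arm --pt "1 0.004 0 0 0 0 0" --pt "1 0.02 0 0 0 0 0" --pt "1 0.05 0 0 0 0 0" --pt "1 0.07 0 0 0 0 0" --pt "1 0.07 0 0 0 0 0"

```text
t: 10.98
tool_pos: [0.4748, 0.0617, 0.0264]
orientation: [-0.242, -3.128, -0.0]
force: [1.1, 0.4, 0.1]
opening: 0.0006
```

```bash
python3 - <<'E'
from h import *
from plant import robot
rep(robot,(-.03,0,.026),171.1)
wrist(robot,"w6")
c=robot.read_camera("top");np.savez("top3.npz",K=c["mtx"],T=c["extrinsics"]);cv2.imwrite("pics/top3.png",cv2.resize(c["image"][170:260,250:370,::-1],None,fx=6,fy=6,interpolation=cv2.INTER_CUBIC))
c=robot.read_camera("scene");cv2.imwrite("pics/sc3.png",cv2.resize(c["image"][150:270,240:400,::-1],None,fx=5,fy=5,interpolation=cv2.INTER_CUBIC))
E
```

```text
t 10.97 pos [0.4748 0.0617 0.0264] jig -0.0908 0.0002 yaw 171.17 z [-4.1e-03  4.0e-04 -1.0e+00] F [1.1  0.42 0.12] open 0.0006
F jig 1.03 0.58 M [ 0.01 -0.09 -0.01]
row [-0.0608 -0.0003  0.0002] [-0.    -0.004  0.001]
```

View pics/top3.png

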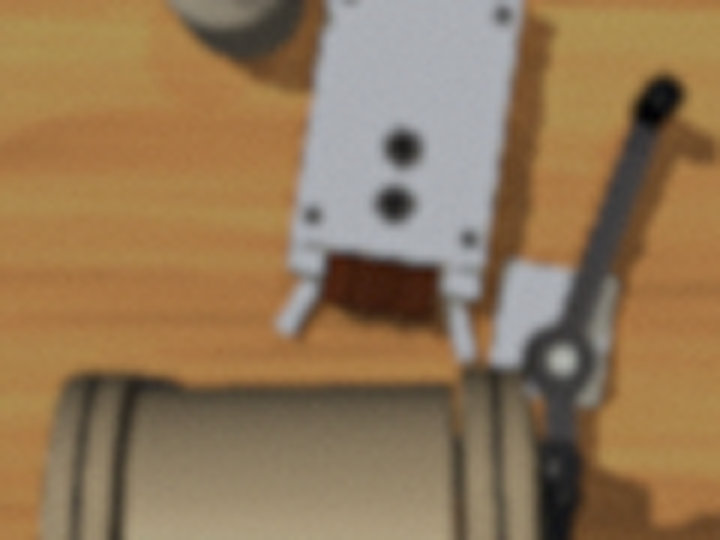

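View pics/w6.png

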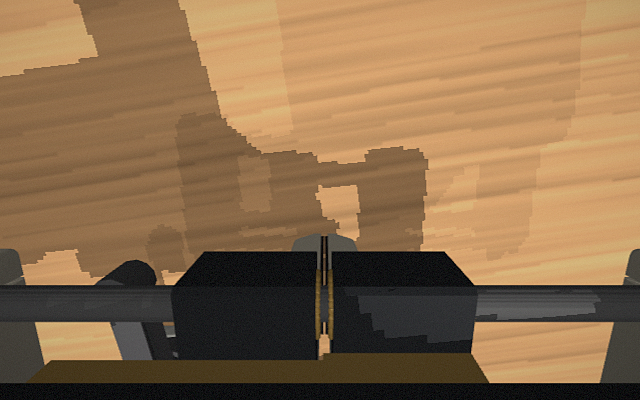

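View pics/sc3.png

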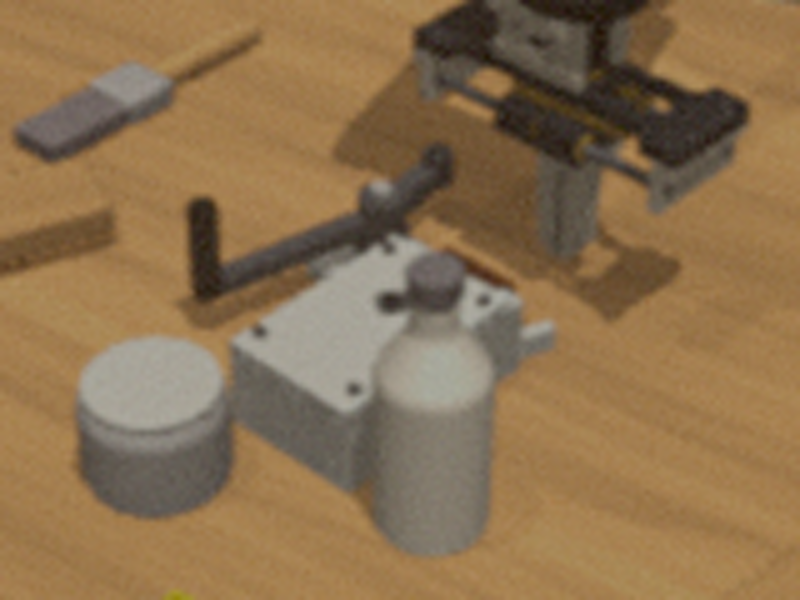

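```bash
python3 - <<'E'
from h import *
d=np.load("top3.npz");K,T=d["K"],d["T"]
def j(u,v,h):
    p=ray((250+(u-2.5)/6,170+(v-2.5)/6),K,T,h)[:2]-JO;c,n=np.cos(JH),np.sin(JH);return np.round([c*p[0]+n*p[1],-n*p[0]+c*p[1]],4)
print("cover",j(385,255,.056),"rear top",j(325,297,.045),j(436,316,.045),j(380,308,.045))
print("post",j(663,88,.09),"piv",j(562,360,.05),"guides",j(287,332,.015),j(470,358,.015))
E
```

```text
cover [ 0.012  -0.0006] rear top [-0.01    0.0228] [-0.0105 -0.0268] [-0.0109 -0.0019]
post [ 0.0989 -0.1065] piv [-0.0208 -0.0841] guides [-0.0277  0.0388] [-0.0261 -0.0449]
```

```bash
cat >> h.py <<'E'
PV=np.array([.5309,-.0313])
def row(robot,x,y,z,yaw):
    s=robot.read_state();t=toolT(s);y_=np.radians(yaw);D=np.array([[np.cos(y_),np.sin(y_),0],[np.sin(y_),-np.cos(y_),0],[0,0,-1]])
    print("row",(t[:3,:3].T@(np.array([x,y,z])-t[:3,3])).round(4),R.from_matrix(t[:3,:3].T@D).as_rotvec().round(3))
E
python3 - <<'E'
from h import *
from plant import robot
row(robot,.6,-.06,.17,160.5)
E
```

```text
row [-0.1401 -0.101  -0.1433] [-0.    -0.002  0.186]
```

jog_arm --pt "0.5 0 0 -0.06 0 0 0" --pt "0.5 -0.02 -0.015 -0.11 0 -0.002 0.05" --pt "0.5 -0.06 -0.043 -0.143 0 -0.002 0.1" --pt "0.5 -0.1 -0.072 -0.143 0 -0.002 0.186" --pt "0.5 -0.14 -0.101 -0.143 0 -0.002 0.186"

```text
t: 11.75
tool_pos: [0.6025, -0.0616, 0.1709]
orientation: [0.534, 3.093, -0.0]
force: [-0.0, -0.2, 0.0]
opening: 0.0447
```

```bash
python3 - <<'E'
from h import *
from plant import robot
rep(robot);row(robot,.644,-.0714,.15,160.5)
wrist(robot,"w7")
E
```

```text
t 11.75 pos [ 0.6025 -0.0616  0.1709] jig 0.0544 -0.102 yaw 160.4 z [ 2.3e-03 -5.0e-04 -1.0e+00] F [-0.05 -0.22  0.03] open 0.0447
F jig -0.02 -0.22 M [-0.01 -0.02  0.03]
row [-0.0423  0.0047  0.021 ] [ 0.     0.002 -0.002]
```

View pics/w7.png

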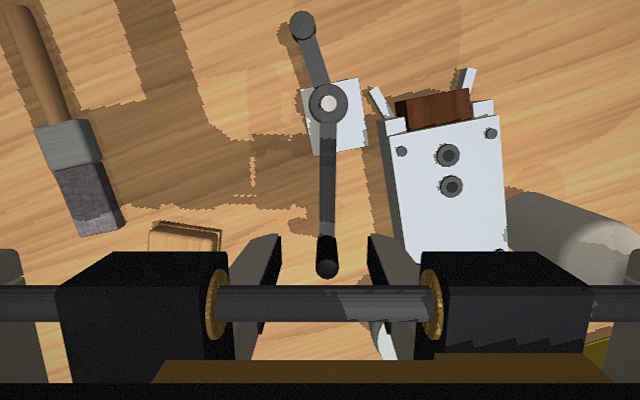

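The lever is in full view: post top at (326,269), pivot boss at (328,103), nose at (302,25). The block sits in the mouth with its rear edge at (433,95).

```bash
python3 - <<'E'
from h import *
from plant import robot
d=np.load("w7.npz");K,T=d["K"],d["T"]
p=ray((326,269),K,T,.09);print("post",p)
for h in(.046,.055):print("piv",ray((328,103),K,T,h))
print("nose",ray((302,24),K,T,.044))
j=lambda u,v,h:(np.array([[np.cos(JH),np.sin(JH)],[-np.sin(JH),np.cos(JH)]])@(ray((u,v),K,T,h)[:2]-JO)).round(4)
print("rear",j(396,102,.045),j(469,88,.045),"cover front",j(386,135,.056),j(500,114,.056))
v=p[:2]-PV;print(np.linalg.norm(v),np.degrees(np.arctan2(v[1],v[0])))
row(robot,p[0],p[1],.10,160.5)
E
```

```text
post [ 0.64330916 -0.07470385  0.09      ]
piv [ 0.531051  -0.0328961  0.046    ]
piv [ 0.53130918 -0.03310862  0.055     ]
nose [ 0.47119488 -0.03226974  0.044     ]
rear [-0.0115 -0.0322] [-0.0113  0.0249] cover front [ 0.0113 -0.0453] [0.0118 0.0419]
0.12049777763309213 -21.11275991624883
row [-0.039   0.0049  0.0695] [-0.002  0.003 -0.003]
```

jog_arm --pt "0.5 -0.039 0.0045 0.045 0 0.002 0" --pt "0.5 -0.039 0.0045 0.06 0 0.002 0" --pt "0.5 -0.039 0.0045 0.09 0 0.002 0" --pt "0.5 -0.039 0.0045 0.113 0 0.002 0" --pt "0.5 -0.039 0.0045 0.113 0 0.002 0"

```text
t: 12.42
tool_pos: [0.6416, -0.0748, 0.0548]
orientation: [-0.536, -3.093, 0.003]
force: [0.5, 0.6, -0.4]
opening: 0.0462
```

```bash
python3 - <<'E'
from h import *
from plant import robot
rep(robot);row(robot,.6435,-.0735,.058,160.)
wrist(robot,"w8")
E
```

```text
t 12.43 pos [ 0.6416 -0.0748  0.0548] jig 0.0951 -0.1089 yaw 160.34 z [-0.0031 -0.0013 -1.    ] F [ 0.48  0.64 -0.37] open 0.0462
F jig 0.37 0.71 M [0.06 0.06 0.  ]
row [-0.0013  0.0018 -0.0032] [-0.002 -0.002  0.006]
```

View pics/w8.png

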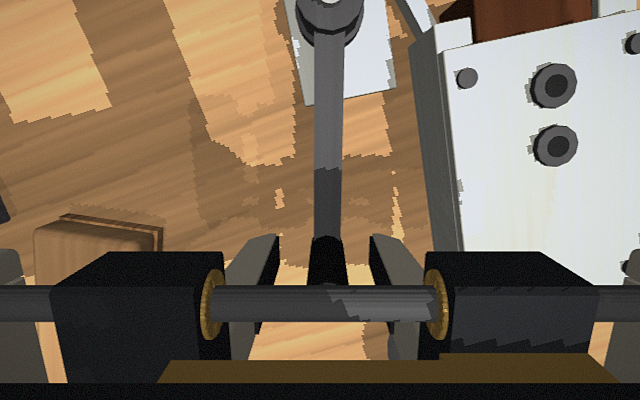

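jog_arm --pt "0.9 -0.001 0.002 -0.003 -0.002 -0.002 0" --pt "0.9 -0.001 0.002 -0.003 -0.002 -0.002 0" --pt "0.9 -0.001 0.002 -0.003 -0.002 -0.002 0" --pt "0.9 -0.001 0.002 -0.003 -0.002 -0.002 0" --force 25

```text
t: 12.98
tool_pos: [0.6449, -0.0738, 0.0605]
orientation: [0.536, 3.092, -0.001]
force: [-0.7, -0.8, 4.3]
opening: 0.0177
```

```bash
cat >> h.py <<'E'
P0=np.array([.531,-.032])
def lev(robot,angs):
    s=robot.read_state();t=toolT(s);v=s["tool_pos"][:2]-P0;th=np.arctan2(v[1],v[0])
    f=s["force"][:2]
    print("t",round(s["t"],2),"pos",s["tool_pos"].round(4),"r",np.linalg.norm(v).round(4),"th",np.degrees(th).round(2),"joint",(-th-np.radians(5)+JH).round(3),"yaw",np.degrees(np.arctan2(t[1,0],t[0,0])).round(1),"z",t[:3,2].round(3),"F",s["force"].round(1),"Frad",(f@[np.cos(th),np.sin(th)]).round(1),"Fopp(ccw)",(f@[-np.sin(th),np.cos(th)]).round(1),"open",round(s["opening"],4),"q",s["q"].round(2))
    for a in angs:
        r=np.radians(a);row(robot,P0[0]+.12*np.cos(r),P0[1]+.12*np.sin(r),.058,(a+180))
E
python3 - <<'E'
from h import *
from plant import robot
lev(robot,[-26,-32,-38,-44,-50])
E
```

```text
t 12.97 pos [ 0.6449 -0.0738  0.0605] r 0.1213 th -20.14 joint 0.109 yaw 160.3 z [ 0.003 -0.001 -1.   ] F [-0.7 -0.8  4.3] Frad -0.4 Fopp(ccw) -1.0 open 0.0177 q [-0.19  0.39  1.5  -0.    1.24 -1.42]
row [ 0.0021 -0.0122  0.0025] [0.    0.004 0.111]
row [ 0.0041 -0.0246  0.0025] [0.    0.004 0.215]
row [ 0.0074 -0.0367  0.0025] [0.001 0.004 0.32 ]
row [ 0.012  -0.0484  0.0024] [0.001 0.003 0.425]
row [ 0.0178 -0.0596  0.0024] [0.001 0.003 0.529]
```

jog_arm --pt "0.9 0.002 -0.012 0.001 0 0.003 0.11" --pt "0.9 0.004 -0.0245 0.001 0 0.003 0.215" --pt "0.9 0.0075 -0.0365 0.001 0 0.003 0.32" --pt "0.9 0.012 -0.0485 0.001 0 0.003 0.425" --pt "0.9 0.018 -0.0595 0.001 0 0.003 0.53"

```text
t: 13.6
tool_pos: [0.6097, -0.1245, 0.0606]
orientation: [1.331, 2.84, 0.003]
force: [7.8, -0.5, -0.2]
opening: 0.0176
```

```bash
python3 - <<'E'
from h import *
from plant import robot
lev(robot,[-56,-62,-68,-74,-80])
E
```

```text
t 13.6 pos [ 0.6097 -0.1245  0.0606] r 0.1215 th -49.61 joint 0.623 yaw 129.8 z [ 0.005 -0.001 -1.   ] F [ 7.8 -0.5 -0.2] Frad 5.4 Fopp(ccw) 5.7 open 0.0176 q [-0.28  0.32  1.59  0.    1.22 -0.98]
row [ 0.0021 -0.0134  0.0025] [0.004 0.004 0.101]
row [ 0.004  -0.0258  0.0025] [0.004 0.003 0.206]
row [ 0.0072 -0.0379  0.0024] [0.004 0.003 0.31 ]
row [ 0.0116 -0.0497  0.0024] [0.004 0.003 0.415]
row [ 0.0173 -0.0609  0.0023] [0.005 0.003 0.52 ]
```

jog_arm --pt "0.9 0.001 -0.013 0.001 0.004 0.003 0.1" --pt "0.9 0.003 -0.0258 0.001 0.004 0.003 0.206" --pt "0.9 0.006 -0.038 0.001 0.004 0.003 0.31" --pt "0.9 0.0105 -0.05 0.001 0.004 0.003 0.415" --pt "0.9 0.016 -0.061 0.001 0.004 0.003 0.52"

```text
t: 14.22
tool_pos: [0.5537, -0.1514, 0.0605]
orientation: [2.022, 2.401, 0.004]
force: [3.8, 2.7, 3.9]
opening: 0.0174
```

```bash
python3 - <<'E'
from h import *
from plant import robot
lev(robot,[-84,-88,-91,-94,-97])
E
```

```text
t 14.22 pos [ 0.5537 -0.1514  0.0605] r 0.1216 th -79.24 joint 1.14 yaw 99.8 z [ 0.004 -0.    -1.   ] F [3.8 2.7 3.9] Frad -2.0 Fopp(ccw) 4.2 open 0.0174 q [-0.36  0.21  1.73  0.    1.2  -0.53]
row [ 0.0018 -0.01    0.0024] [0.004 0.001 0.066]
row [ 0.0027 -0.0183  0.0024] [0.004 0.    0.136]
row [ 0.0037 -0.0245  0.0024] [0.004 0.    0.189]
row [ 0.005  -0.0307  0.0024] [0.004 0.    0.241]
row [ 0.0067 -0.0367  0.0023] [0.004 0.    0.293]
```

jog_arm --pt "0.9 0.0005 -0.01 0.001 0.004 0.001 0.066" --pt "0.9 0.0015 -0.0185 0.001 0.004 0 0.136" --pt "0.9 0.0025 -0.025 0.001 0.004 0 0.19" --pt "0.9 0.004 -0.031 0.001 0.004 0 0.241" --pt "0.9 0.0055 -0.037 0.001 0.004 0 0.293"

```text
t: 14.85
tool_pos: [0.5176, -0.1528, 0.0605]
orientation: [2.352, 2.078, 0.002]
force: [4.1, 0.0, 3.0]
opening: 0.0177
```

```bash
python3 - <<'E'
from h import *
from plant import robot
lev(robot,[-99,-101,-103,-104,-105])
c=robot.read_camera("top");cv2.imwrite("pics/top4.png",cv2.resize(c["image"][170:270,250:380,::-1],None,fx=6,fy=6,interpolation=cv2.INTER_CUBIC))
wrist(robot,"w9")
E
```

```text
t 14.85 pos [ 0.5176 -0.1528  0.0605] r 0.1215 th -96.32 joint 1.439 yaw 82.9 z [ 0.003 -0.001 -1.   ] F [4.1 0.  3. ] Frad -0.5 Fopp(ccw) 4.1 open 0.0177 q [-0.38  0.12  1.83 -0.    1.19 -0.26]
row [ 0.0016 -0.0056  0.0024] [0.003 0.001 0.034]
row [ 0.0018 -0.0098  0.0024] [0.003 0.001 0.068]
row [ 0.0022 -0.014   0.0024] [0.003 0.001 0.103]
row [ 0.0024 -0.0161  0.0024] [0.003 0.001 0.121]
row [ 0.0027 -0.0181  0.0024] [0.003 0.001 0.138]
```

View pics/top4.png

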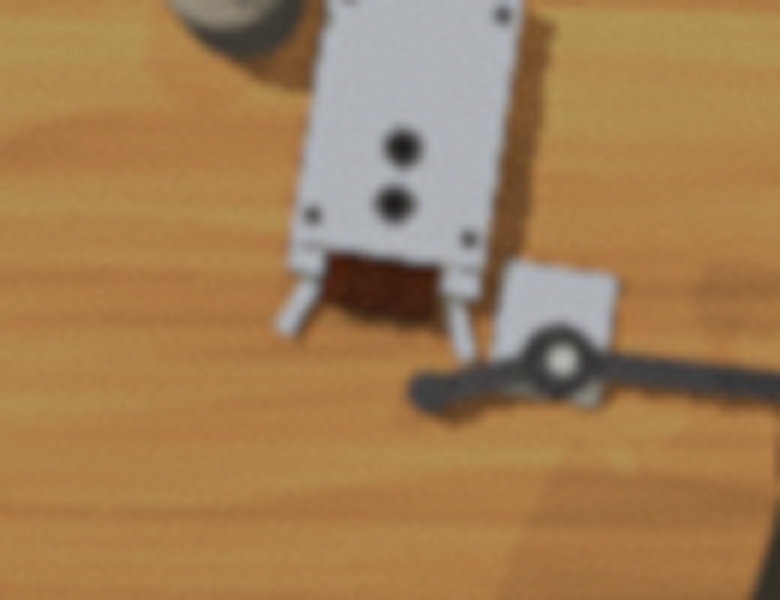

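View pics/w9.png

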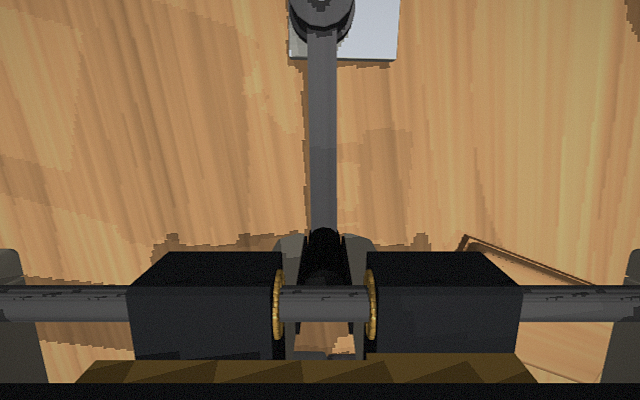

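jog_arm --pt "0.9 0.0004 -0.005 0.001 0.003 0 0.034" --pt "0.9 0.0008 -0.0095 0.001 0.003 0 0.068" --pt "0.9 0.001 -0.0138 0.001 0.003 0 0.103" --pt "0.9 0.0013 -0.018 0.001 0.003 0 0.138" --pt "0.9 0.0016 -0.02 0.001 0.003 0 0.155"

```text
t: 15.58
tool_pos: [0.4984, -0.1491, 0.0605]
orientation: [2.507, 1.889, 0.0]
force: [5.0, -1.0, 6.5]
opening: 0.0176
```

```bash
python3 - <<'E'
from h import *
from plant import robot
lev(robot,[-107,-109,-111])
E
```

```text
t 15.57 pos [ 0.4984 -0.1491  0.0605] r 0.1215 th -105.55 joint 1.6 yaw 74.0 z [ 0.001 -0.001 -1.   ] F [ 5.  -1.   6.5] Frad -0.4 Fopp(ccw) 5.0 open 0.0176 q [-0.39  0.07  1.88 -0.    1.19 -0.11]
row [ 0.0016 -0.0031  0.0024] [0.002 0.001 0.018]
row [ 0.0017 -0.0072  0.0024] [0.002 0.001 0.052]
row [ 0.002  -0.0114  0.0024] [0.002 0.001 0.087]
```

jog_arm --pt "0.9 0 -0.0025 -0.001 0 0 0.02" --pt "0.9 0.0002 -0.005 -0.001 0 0 0.04" --pt "0.9 0.0002 -0.005 -0.001 0 0 0.04"

```text
t: 15.95
tool_pos: [0.4929, -0.1473, 0.0606]
orientation: [2.546, 1.838, -0.001]
force: [3.2, -1.6, -3.7]
opening: 0.0177
```

```bash
python3 - <<'E'
from h import *
from plant import robot
lev(robot,[])
E
```

```text
t 15.95 pos [ 0.4929 -0.1473  0.0606] r 0.1215 th -108.29 joint 1.647 yaw 71.7 z [ 0.    -0.001 -1.   ] F [ 3.2 -1.6 -3.7] Frad 0.5 Fopp(ccw) 3.5 open 0.0177 q [-0.39  0.06  1.89 -0.    1.19 -0.07]
```

jog_arm --pt "0.9 0 -0.0025 -0.0 0 0 0.02" --pt "0.9 0.0002 -0.005 -0.0 0 0 0.04" --pt "0.9 0.0002 -0.005 -0.0 0 0 0.04"

```text
t: 16.32
tool_pos: [0.4882, -0.1457, 0.0605]
orientation: [2.583, 1.786, -0.001]
force: [4.2, -1.3, -0.3]
opening: 0.0178
```

```bash
python3 - <<'E'
from h import *
from plant import robot
lev(robot,[])
E
```

```text
t 16.32 pos [ 0.4882 -0.1457  0.0605] r 0.1215 th -110.64 joint 1.688 yaw 69.3 z [ 0.    -0.001 -1.   ] F [ 4.2 -1.3 -0.3] Frad -0.3 Fopp(ccw) 4.4 open 0.0178 q [-0.39  0.04  1.91 -0.    1.19 -0.03]
```

Friction only so far, so I'll go on in small steps.

jog_arm --pt "0.9 0 -0.0025 0 0 0 0.02" --pt "0.9 0.0002 -0.005 0 0 0 0.04" --pt "0.9 0.0002 -0.005 0 0 0 0.04"

```text
t: 16.7
tool_pos: [0.4836, -0.1438, 0.0605]
orientation: [2.618, 1.734, -0.001]
force: [2.9, -3.0, 0.2]
opening: 0.018
```

```bash
python3 - <<'E'
from h import *
from plant import robot
lev(robot,[])
E
```

```text
t 16.7 pos [ 0.4836 -0.1438  0.0605] r 0.1215 th -112.98 joint 1.729 yaw 67.0 z [ 0.    -0.001 -1.   ] F [ 2.9 -3.   0.2] Frad 1.7 Fopp(ccw) 3.9 open 0.018 q [-0.39  0.03  1.92 -0.    1.19  0.01]
```

jog_arm --pt "0.9 0 -0.002 0 0 0 0.016" --pt "0.9 0.0001 -0.003 0 0 0 0.025" --pt "0.9 0.0001 -0.003 0 0 0 0.025"

```text
t: 17.08
tool_pos: [0.4809, -0.1427, 0.0605]
orientation: [2.639, 1.701, -0.0]
force: [4.0, -3.3, -0.6]
opening: 0.0179
```

```bash
python3 - <<'E'
from h import *
from plant import robot
lev(robot,[])
E
```

```text
t 17.07 pos [ 0.4809 -0.1427  0.0605] r 0.1215 th -114.34 joint 1.753 yaw 65.6 z [ 0.001 -0.002 -1.   ] F [ 4.  -3.3 -0.6] Frad 1.4 Fopp(ccw) 5.1 open 0.0179 q [-0.39  0.02  1.93 -0.    1.19  0.04]
```

jog_arm --pt "0.9 -0.0005 -0.002 0 0 0 0.016" --pt "0.9 -0.0004 -0.003 0 0 0 0.025" --pt "0.9 -0.0004 -0.003 0 0 0 0.025"

```text
t: 17.45
tool_pos: [0.4783, -0.1415, 0.0605]
orientation: [2.66, 1.668, 0.001]
force: [4.9, -0.6, -0.7]
opening: 0.0178
```

```bash
python3 - <<'E'
from h import *
from plant import robot
lev(robot,[])
E
```

```text
t 17.45 pos [ 0.4783 -0.1415  0.0605] r 0.1215 th -115.7 joint 1.777 yaw 64.2 z [ 0.001 -0.001 -1.   ] F [ 4.9 -0.6 -0.7] Frad -1.6 Fopp(ccw) 4.7 open 0.0178 q [-0.39  0.01  1.94 -0.    1.19  0.06]
```

jog_arm --pt "0.9 0 -0.002 0 0 0 0.016" --pt "0.9 0.0001 -0.003 0 0 0 0.025" --pt "0.9 0.0001 -0.003 0 0 0 0.025"

```text
t: 17.82
tool_pos: [0.4757, -0.1401, 0.0605]
orientation: [2.681, 1.634, 0.001]
force: [4.9, -1.7, -1.3]
opening: 0.0177
```

```bash
python3 - <<'E'
from h import *
from plant import robot
lev(robot,[])
E
```

```text
t 17.82 pos [ 0.4757 -0.1401  0.0605] r 0.1215 th -117.08 joint 1.801 yaw 62.7 z [ 0.001 -0.001 -1.   ] F [ 4.9 -1.7 -1.3] Frad -0.8 Fopp(ccw) 5.1 open 0.0177 q [-0.39  0.01  1.95 -0.    1.19  0.09]
```

jog_arm --pt "0.9 0 -0.002 0 0 0 0.016" --pt "0.9 0.0001 -0.003 0 0 0 0.025" --pt "0.9 0.0001 -0.003 0 0 0 0.025"

```text
t: 18.2
tool_pos: [0.4734, -0.1389, 0.0605]
orientation: [2.701, 1.6, 0.001]
force: [5.7, -2.8, -2.4]
opening: 0.0175
```

```bash
python3 - <<'E'
from h import *
from plant import robot
lev(robot,[])
E
```

```text
t 18.2 pos [ 0.4734 -0.1389  0.0605] r 0.1214 th -118.33 joint 1.823 yaw 61.3 z [ 0.002 -0.002 -1.   ] F [ 5.7 -2.8 -2.4] Frad -0.2 Fopp(ccw) 6.4 open 0.0175 q [-0.39 -0.    1.95 -0.    1.19  0.11]
```

jog_arm --pt "0.9 0 -0.002 0 0 0 0.016" --pt "0.9 0.0001 -0.003 0 0 0 0.025" --pt "0.9 0.0001 -0.003 0 0 0 0.025"

```text
t: 18.58
tool_pos: [0.4711, -0.1376, 0.0605]
orientation: [2.72, 1.566, 0.002]
force: [6.3, -4.3, -2.1]
opening: 0.0176
```

```bash
python3 - <<'E'
from h import *
from plant import robot
lev(robot,[])
c=robot.read_camera("top");cv2.imwrite("pics/top5.png",cv2.resize(c["image"][170:270,250:380,::-1],None,fx=6,fy=6,interpolation=cv2.INTER_CUBIC))
E
```

```text
t 18.57 pos [ 0.4711 -0.1376  0.0605] r 0.1214 th -119.57 joint 1.844 yaw 59.9 z [ 0.003 -0.002 -1.   ] F [ 6.3 -4.3 -2.1] Frad 0.6 Fopp(ccw) 7.6 open 0.0176 q [-0.39 -0.01  1.96 -0.    1.19  0.14]
```

View pics/top5.png

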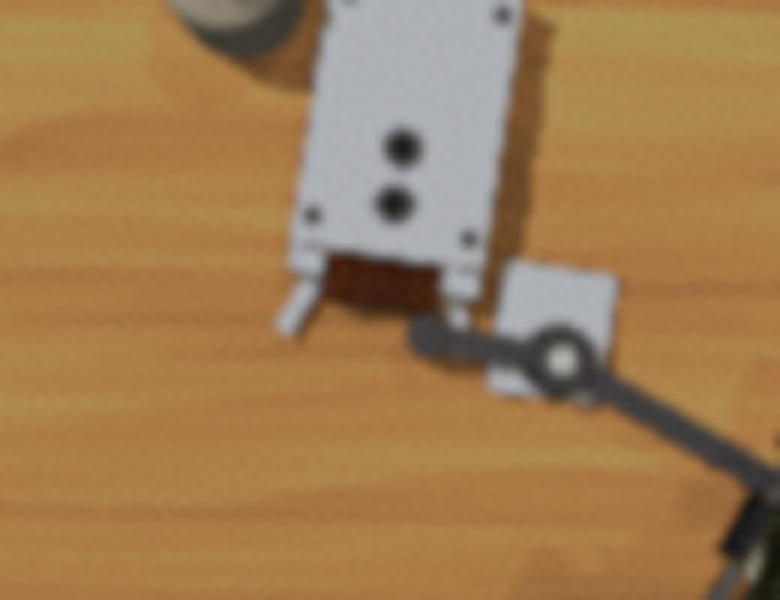

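The nose at (435,335) is on the block's rear, and the effort has gone from 4.5 to 7.6 N since about joint 1.80. I'll use smaller steps now.

jog_arm --pt "0.9 0 -0.0015 0 0 0 0.012" --pt "0.9 0 -0.002 0 0 0 0.017" --pt "0.9 0 -0.002 0 0 0 0.017"

```text
t: 19.0
tool_pos: [0.4697, -0.1368, 0.0605]
orientation: [2.732, 1.543, 0.003]
force: [6.9, -3.5, -2.7]
opening: 0.0176
```

```bash
python3 - <<'E'
from h import *
from plant import robot
lev(robot,[])
E
```

```text
t 19.0 pos [ 0.4697 -0.1368  0.0605] r 0.1214 th -120.33 joint 1.858 yaw 58.9 z [ 0.003 -0.003 -1.   ] F [ 6.9 -3.5 -2.7] Frad -0.4 Fopp(ccw) 7.7 open 0.0176 q [-0.39 -0.02  1.97 -0.    1.19  0.16]
```

jog_arm --pt "0.9 0 -0.0015 0 0 0 0.012" --pt "0.9 0 -0.002 0 0 0 0.017" --pt "0.9 0 -0.002 0 0 0 0.017"

```text
t: 19.38
tool_pos: [0.4683, -0.136, 0.0605]
orientation: [2.745, 1.52, 0.003]
force: [6.4, -3.1, -3.1]
opening: 0.0177
```

```bash
python3 - <<'E'
from h import *
from plant import robot
lev(robot,[])
E
```

```text
t 19.38 pos [ 0.4683 -0.136   0.0605] r 0.1214 th -121.09 joint 1.871 yaw 57.9 z [ 0.004 -0.003 -1.   ] F [ 6.4 -3.1 -3.1] Frad -0.7 Fopp(ccw) 7.0 open 0.0177 q [-0.39 -0.02  1.97 -0.    1.18  0.17]
```

jog_arm --pt "0.9 0 -0.0015 0 0 0 0.012" --pt "0.9 0 -0.002 0 0 0 0.017" --pt "0.9 0 -0.002 0 0 0 0.017"

```text
t: 19.75
tool_pos: [0.4669, -0.1351, 0.0605]
orientation: [2.757, 1.496, 0.004]
force: [6.2, -2.9, -2.3]
opening: 0.0177
```

```bash
python3 - <<'E'
from h import *
from plant import robot
lev(robot,[])
E
```

```text
t 19.75 pos [ 0.4669 -0.1351  0.0605] r 0.1214 th -121.88 joint 1.885 yaw 57.0 z [ 0.005 -0.003 -1.   ] F [ 6.2 -2.9 -2.3] Frad -0.8 Fopp(ccw) 6.8 open 0.0177 q [-0.39 -0.03  1.98 -0.    1.18  0.19]
```

jog_arm --pt "0.9 0 -0.0015 0 0 0 0.012" --pt "0.9 0 -0.002 0 0 0 0.017" --pt "0.9 0 -0.002 0 0 0 0.017"

```text
t: 20.12
tool_pos: [0.4655, -0.1342, 0.0605]
orientation: [2.768, 1.473, 0.004]
force: [5.9, -4.8, -2.6]
opening: 0.0174
```

```bash
python3 - <<'E'
from h import *
from plant import robot
lev(robot,[])
E
```

```text
t 20.12 pos [ 0.4655 -0.1342  0.0605] r 0.1214 th -122.66 joint 1.898 yaw 56.0 z [ 0.005 -0.004 -1.   ] F [ 5.9 -4.8 -2.6] Frad 0.9 Fopp(ccw) 7.6 open 0.0174 q [-0.39 -0.03  1.98 -0.    1.18  0.21]
```

jog_arm --pt "0.9 0 -0.0015 0 0 0 0.012" --pt "0.9 0 -0.002 0 0 0 0.014" --pt "0.9 0 -0.002 0 0 0 0.014"

```text
t: 20.5
tool_pos: [0.4642, -0.1334, 0.0605]
orientation: [2.778, 1.454, 0.005]
force: [6.4, -3.2, -1.7]
opening: 0.0176
```

```bash
python3 - <<'E'
from h import *
from plant import robot
lev(robot,[])
E
```

```text
t 20.5 pos [ 0.4642 -0.1334  0.0605] r 0.1214 th -123.4 joint 1.911 yaw 55.3 z [ 0.006 -0.004 -1.   ] F [ 6.4 -3.2 -1.7] Frad -0.9 Fopp(ccw) 7.1 open 0.0176 q [-0.38 -0.04  1.99 -0.    1.18  0.22]
```

jog_arm --pt "0.9 0 -0.0015 0 0 0 0.01" --pt "0.9 0 -0.002 0 0 0 0.014" --pt "0.9 0 -0.002 0 0 0 0.014"

```text
t: 20.88
tool_pos: [0.4636, -0.1329, 0.0605]
orientation: [2.786, 1.434, 0.007]
force: [12.0, -6.2, -8.3]
opening: 0.0177
```

```bash
python3 - <<'E'
from h import *
from plant import robot
lev(robot,[])
wrist(robot,"w10")
c=robot.read_camera("top");cv2.imwrite("pics/top6.png",cv2.resize(c["image"][170:270,250:380,::-1],None,fx=6,fy=6,interpolation=cv2.INTER_CUBIC))
E
```

```text
t 20.88 pos [ 0.4636 -0.1329  0.0605] r 0.1213 th -123.73 joint 1.917 yaw 54.5 z [ 0.008 -0.006 -1.   ] F [12.  -6.2 -8.3] Frad -1.5 Fopp(ccw) 13.5 open 0.0177 q [-0.38 -0.04  1.99 -0.    1.18  0.24]
```

View pics/top6.png

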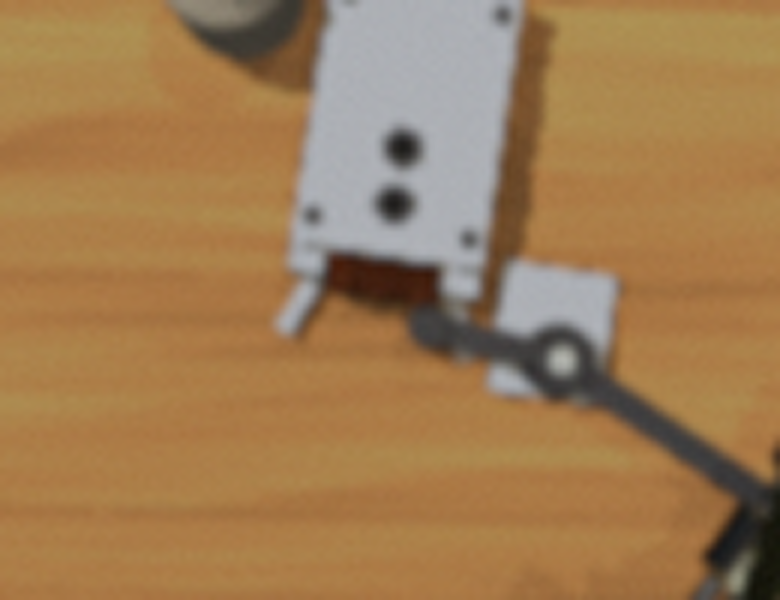

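It has gone solid: 13.5 N with only 0.6 mm of motion for a 2 mm command, and the nose is hard on the block. I'll relax to the present pose, open and rise clear.

jog_arm --pt "0.9 0 0 0 0 0 0" --pt "0.9 0 0 0 0 0 0"

```text
t: 21.22
tool_pos: [0.4637, -0.133, 0.0605]
orientation: [2.785, 1.434, 0.007]
force: [5.3, -3.4, -2.2]
opening: 0.0178
```

jog_arm --pt "0.55 0 0 0 0 0 0" --pt "0.55 0 0 0 0 0 0" --pt "0.55 0 0 0 0 0 0"

```text
t: 21.6
tool_pos: [0.4632, -0.1327, 0.0601]
orientation: [2.786, 1.435, 0.006]
force: [0.4, 0.2, 0.5]
opening: 0.0403
```

```bash
python3 - <<'E'
from h import *
from plant import robot
lev(robot,[])
E
```

```text
t 21.6 pos [ 0.4632 -0.1327  0.0601] r 0.1214 th -123.96 joint 1.921 yaw 54.5 z [ 0.007 -0.005 -1.   ] F [0.4 0.2 0.5] Frad -0.4 Fopp(ccw) 0.2 open 0.0403 q [-0.38 -0.04  1.99 -0.    1.18  0.24]
```

Force is zero with the jaws open. Rising straight up, then looking.

jog_arm --pt "0.55 0 0 -0.03 0 0 0" --pt "0.55 0 0 -0.08 0 0 0" --pt "0.55 0 0 -0.13 0 0 0" --pt "0.55 0 0 -0.16 0 0 0" --pt "0.55 0 0 -0.16 0 0 0"

```text
t: 22.22
tool_pos: [0.4635, -0.1325, 0.2232]
orientation: [2.782, 1.433, 0.012]
force: [0.4, 0.2, -0.6]
opening: 0.0416
```

```bash
python3 - <<'E'
from h import *
from plant import robot
rep(robot)
wrist(robot,"w11")
c=robot.read_camera("top");K,T=c["mtx"],c["extrinsics"];cv2.imwrite("pics/top7.png",cv2.resize(c["image"][140:280,180:380,::-1],None,fx=4,fy=4,interpolation=cv2.INTER_CUBIC))
E
```

```text
t 22.23 pos [ 0.4635 -0.1325  0.2232] jig -0.0719 -0.1934 yaw 54.5 z [ 0.0119 -0.0071 -0.9999] F [ 0.41  0.2  -0.64] open 0.0416
F jig 0.37 0.26 M [-0.06  0.06  0.03]
```

View pics/top7.png

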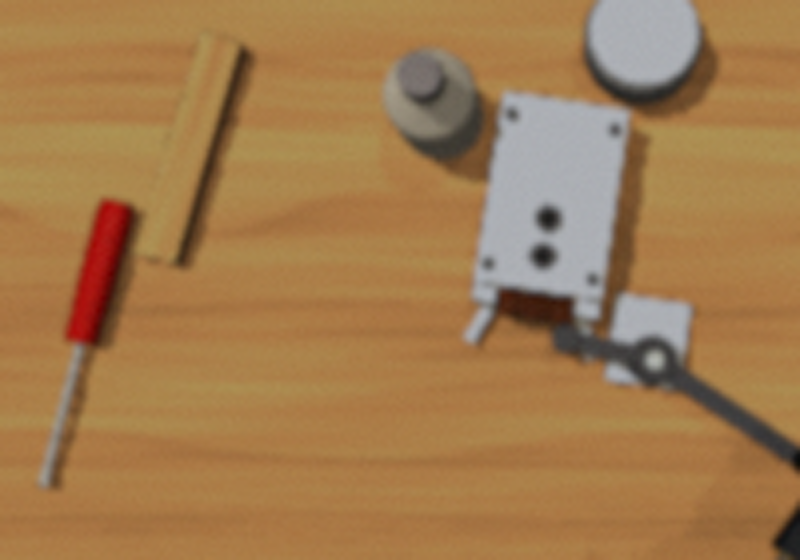

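View pics/w11.png

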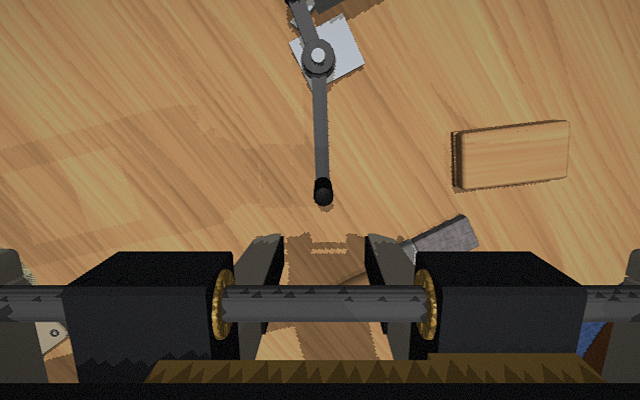

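Bystanders look unmoved, the nose at (567,338) is against the block's rear, and the post is free at (322,192). One last check of the lever angle.

```bash
python3 - <<'E'
from h import *
d=np.load("w11.npz");K,T=d["K"],d["T"]
p=ray((322,190),K,T,.09);q=ray((318,55),K,T,.055);v=(p-q)[:2];th=np.arctan2(v[1],v[0]);print(p,q,np.linalg.norm(v),"joint",-th-np.radians(5)+JH)
from plant import robot
print(robot.close_job(), robot.read_state()["t"])
E
```

```text
[ 0.46781087 -0.12742988  0.09      ] [ 0.53108664 -0.03355425  0.055     ] 0.1132097990704651 joint 1.921284261425074
the job is handed in; nothing more can be done
the job is handed in; nothing more can be done
```

The block is in the jig tenon first, bearing on the stop, and clamped by the cam lever. I handed the job in at about 22 s.

**What I did**
- I gripped the block near its rear and slid it into the channel. I then pushed it from behind with closed jaws until it met the stop.
- I swung the lever by its post. It bit at about 1.80 rad and went solid at about 1.92 rad, where I stopped and let go.

**Last checks**
- **Lever:** the wrist picture after release puts it at 1.92 rad, the same as when I let go, so it did not spring back.
- **Clamp:** the top view shows the nose against the block's rear face.
- **Gripper:** it is clear of everything, with about zero force on it.
- **Bystanders:** those in the last top view (bottle, tin, screwdriver, strip) look unmoved. I did not compare the sanding block and brush before and after.

**Checks that did not fully agree**
- **Push on the stop:** it peaked at about 12 N, above the stop's 9 N, with an unexplained 11 N upward. I backed off, and the block's rear then stood at -11 mm in the jig, so its tenon end was at about 99 mm. That is inside the 90 to 102 mm range.
- **Effort at the post:** it stayed at 7 to 8 N after the bite. My last small step, which found the solid point, took it to 13.5 N, above the 8 N described.
- **Post distance from the pivot:** in the last picture it measured 113 mm instead of 120, a picture-reading error. The angle depends on it only slightly.

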